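# Set and lock a tripod leg at its length mark beside the 3D printer

### The arm

A 6-joint arm with a two-finger parallel gripper is mounted at the origin on the work surface. World frame = base frame: x ahead of the robot, y to its left, z up, the work surface at z = 0. Lengths are in m, angles in rad, forces in N, time in s.
With the tool pointing down it reaches from about 0.35 to 0.975 m from the base axis. Payload 4.9 kg.
Tool frame: the origin (TCP) lies at the very end of the fingers, on their centre line; the grasp point (between the pads) lies 19 mm behind it; x points along the fingers, z is the direction in which the jaws open and shut, and the axes are right-handed (so a half turn about x gives the same grasp; the last joint's range is limited). The gripper opens to 85 mm and grips with 20 to 120 N. Pads are 22 mm wide; open, the fingers measure 114 mm over their backs; the gripper's body (76 mm by 85 mm) begins 54 mm behind the grasp point. The pads swing forward as they close: fully open they stand 13 mm farther back than shut.
Start: joints at [-0.119, 0.053, 1.613, -0, 1.476, -0.119], TCP at [0.625, 0, 0.231] pointing down, gripper open.
Joint ranges: [-3.01, 3.01], [-1.01, 2.22], [0.06, 2.58], [-1.02, 4.17], [0.09, 2.62], [-3.14, 3.14]. Speed limits (rad/s): [2.57, 2.57, 3.14, 3.14, 3.14, 3.14].

### API

Orientations are given as a unit quaternion [w, x, y, z].
In Python, from plant import manip, viewer gives the robot as it stands.
- The arm moves only by the shell command python3 -m inch 'ROWS'. ROWS is JSON, a list of rows, each an object with "fingers": the opening, from -1 (shut) to 1 (fully open), so that 0 is half open; "delta_pos": the shift along the tool's x, y, z in cm, a list of three; "twist": the turn, a rotation vector about the tool's x, y, z in degrees, a list of three. A call has 1 to 5 rows; each row shifts and turns the commanded pose from where the row before left it, along the tool's axes as they then stand; what a row does not reach is not made up. A row lasts 1/8 s, in which the tool goes at most 62.5 mm and 10.7 degrees, less where a joint would pass 70% of its speed; a pose out of reach is approached as far as the arm can. A call is refused whole if a number of a shift passes 6.25 or a number of a turn 10.7, either way. A call with a gripper value outside its range is refused whole. The fingers move at their own pace and stop on an object; the grip force is fixed at half the most. Time passes only in rows, so rows that do not move let the fingers close. It gives the time, the measured TCP pose, the force and the opening at its end, in the units of the state.
- manip.state(): the state, without advancing time (a new reading comes with each control period).
- viewer.grab_frame(name): name is "scene" or "side" or "wrist"; returns a dict with "pixels" (480x640x3 uint8, blue, green, red), "range_z" (480x640 float32, m along the optical axis (not along the pixel's ray), 0 where there is no reading), "K" (3x3 intrinsics, pixels), "k1" (the pictures are not rectified: a ray, as slopes to the right and down, at radius r is drawn at 1 + k1 r^2 times it, then the intrinsics apply), "pose" (4x4, takes a point from camera to world coordinates). Camera axes: x right, y down, z forward; pixel columns grow to the right and rows downward; lengths in m; the calibration is good to about 2 mm. A picture is of the moment at which its call begins.
- manip.job_done(): hands the job in, once; it reports no verdict.
The state is a dict: "time": time; "joint_pos": joint angles; "joint_vel": joint speeds; "joint_efforts": joint torques, N m; "tool_pos": TCP position; "tool_rot": TCP orientation; "contact_force": force on the tool from outside, world axes, zero at the start; "ft_torque": the same for the moment, N m; "gripper_width": opening from 0.0 (shut) to 1.0 (fully open).
Only numpy, scipy, OpenCV 4.12 (cv2) and the standard library are available. Lean on these libraries where they do the work, as an engineer would, in place of code of your own. Each camera call takes 0.05 s, during which the arm holds its last target.

### The job

Get the tripod leg for the print-filming camera ready in its setting jig: first press the blue keeper cap fully down over the leg's foot. Then pull the sprung sliding leg out until its white pointer stands level with the red mark and, holding it there, slide the orange cam lever fully closed (leave the cam open until the leg is at the mark). Finish still holding the leg at the mark with the cam closed, as the new lock cannot yet take the spring's pull alone and the leg would slip back if released; leave the red mark and the things lying about where they are.

Things in the scene. Friction and masses are not known exactly. Their poses are not given: they have to be found in the camera images.
- jig: The setting jig, fixed to the table: aluminium plate 200 x 440 x 12 mm; origin at the centre of its underside, z up, y along the tripod leg (72 mm above the table, over the plate's middle line), x across it. Rubber foot and saddle at the -y end; the leg lengthens to +y. A U-shaped guide 92 mm high stands at jig y +100 mm, x within 29 mm. It may stand turned 20 degrees either way
- keeper (a joint): Travel of the blue keeper cap on its upright pin: 0 = standing up, 0.014 m = fully down against its stop. It is stiff (about 6 N to move, plus damping: push gently and slowly) and stays where it is left; starts within 3 mm of the top
- keeper_top (a point): Centre of the flat top of the blue keeper cap, a disc 44 mm across and 20 mm thick, at jig x 0, y -160 mm; its top is 124 mm above the table when up, 110 mm when fully down. Nothing stands above it
- leg: The sliding leg: black collar 60 mm long, 44 mm wide, top 98 mm above the table, on the thin fixed tube, a thick dark tube behind it to +y. Slides only along jig y, 100 mm of travel; a spring draws it back to the foot (-y): 1.6 N at the start, 5.6 N at full travel. Origin on the table below the collar's centre, axes as the jig's. It carries pull bar, thumb plate, cam and pointer
- pull_bar (a point): Middle of the -y face of the green pull bar, an upright cross bar on the collar: leg x -55 to 55, y 18 to 26 mm, 98 to 132 mm above the table (this point: leg x 0, y 18, height 115). Open fingers, pointed down outside thumb plate and cam tab and on the -y side of the bar, can push it to +y with their flanks; the spring keeps the bar against them
- thumb_plate (a point): Middle of the outer (-x) face of the fixed green upright thumb plate on the collar: leg x -20 to -12, y -12 to 18 mm, 98 to 142 mm above the table (this point: leg x -20, y 3, height 130). Closing the fingers along x pinches plate and cam tab together, which slides the cam shut
- leg_grip (a point): Point on the leg at leg x -3, y 0, 130 mm above the table: midway in x between the outer faces of thumb plate (leg x -20) and CLOSED cam tab (leg x +14), a pinch 34 mm wide along x. With the cam open these faces are 50 mm apart (leg x -20 and +30). Free room of 60 mm beyond both faces, except the pull bar at y over 18; below, the collar's ledge is 98 mm above the table
- cam (a joint): Travel of the orange cam lever on the leg's collar: 0 = open, 0.016 m = fully closed, at its stop. It slides to leg -x, towards the thumb plate; needs about 5 N, stays where it is left; starts within 2 mm of open. It rides with the leg
- cam_face (a point): Middle of the outer (+x) upright face of the orange cam tab, a plate 10 mm thick (x), 26 mm wide (y, leg y -12 to 14), 99 to 143 mm above the table. It is at leg x +30 mm when open and +14 mm when closed, 130 mm above the table
- pointer_tip (a point): Tip of the white pointer (8 mm wide, 4 mm at the tip) that sticks out of the leg's collar on the +x side, 40 mm above the table, at leg x 64 mm, y 0: it shows the leg's place along the scale
- mark_tip (a point): The red length mark, a small clip (18 x 12 x 10 mm with a 4 mm wide ridge) on the white scale rail along the jig's +x side: its ridge, at jig x 66 mm, 42 mm above the table; axes as the jig's. The leg is at its length when the pointer tip has the same jig y as this point; the leg must be drawn 40 to 85 mm to +y for it
- spare_foot: Bystander: black rubber foot, 32 mm across, 28 mm tall, standing on the jig plate's -x strip; origin under its centre
- hex_key: Bystander: steel hex key 90 mm long, 6 mm thick, lying on the jig plate's -x strip
- spool: Bystander: flat-lying spool of green filament, 190 mm across, 60 mm tall, to the robot's left; origin under its centre
- scraper: Bystander: black-handled scraper, 200 mm long with a 60 mm wide steel blade, lying to the robot's right
- glue: Bystander: white bottle with red top, 44 mm across, 120 mm tall, far left; origin under its centre
- pliers: Bystander: red-handled pliers about 140 mm long, lying far right
- print: Bystander: yellow printed bracket 60 x 60 x 41 mm, at the far side

How it is judged:
By the outcome, as a careful person would: the job done as asked, in the order asked, and still so for the second after the job is handed in, while the arm keeps its last pose, push and grip.
It also fails if it takes over 45 s, if anything falls off the work surface, if the arm or the gripper's body presses on something with over 40 N, if the wrist force passes 120 N, or if a joint passes its speed limit or range.

## Working session

There is one attempt and no reset: what is moved stays moved. The work goes in short steps, Python scripts to look and compute and a shell command to move; the robot and the scene stay as the last step left them, time stands still between calls to the robot, and variables do not carry over. Pictures are saved under pics/ and viewed, and the job is handed in when it is done.

```bash
ls; mkdir -p pics
cat > h.py <<'E'
import numpy as np, cv2
from plant import manip, viewer
def grab(n,f):
    d=viewer.grab_frame(n); cv2.imwrite('pics/'+f+'.png',d['pixels']); np.savez('pics/'+f+'.npz',**{k:np.array(v) for k,v in d.items()}); return d
def load(f): return dict(np.load('pics/'+f+'.npz'))
def ray(d,u,v):
    K=d['K'];k=float(d['k1']); xd=(u-K[0,2])/K[0,0]; yd=(v-K[1,2])/K[1,1]
    x,y=xd,yd
    for _ in range(20):
        r=1+k*(x*x+y*y); x,y=xd/r,yd/r
    return d['pose'][:3,3], d['pose'][:3,:3]@np.array([x,y,1.0]), 
def onz(d,u,v,z):
    o,r=ray(d,u,v); return o+r*(z-o[2])/r[2]
def dep(d,u,v):
    o,r=ray(d,u,v); return o+r*float(d['range_z'][int(v),int(u)])
E
python3 - <<'E'
from h import *
for n in ('scene','side','wrist'):
    d=grab(n,n+'0'); print(n,d['K'].tolist() if hasattr(d['K'],'tolist') else d['K'],d['k1'],np.round(d['pose'],3).tolist())
print(manip.state())
E
```

```text
pics
scene [[496.78323262314586, 0.0, 321.52192844712766], [0.0, 496.78323262314586, 238.9027187899558], [0.0, 0.0, 1.0]] 0.027340794493505634 [[-0.654, 0.497, -0.57, 1.37], [0.756, 0.419, -0.502, 0.684], [-0.01, -0.759, -0.651, 0.945], [0.0, 0.0, 0.0, 1.0]]
side [[560.3587578926338, 0.0, 323.2547985477802], [0.0, 560.3587578926338, 241.57381170749215], [0.0, 0.0, 1.0]] -0.14074449362223637 [[-0.832, -0.336, 0.441, 0.09], [-0.554, 0.478, -0.681, 0.859], [0.018, -0.812, -0.584, 0.802], [0.0, 0.0, 0.0, 1.0]]
wrist [[341.5868287593147, 0.0, 319.4589718032955], [0.0, 341.5868287593147, 245.2571169927373], [0.0, 0.0, 1.0]] 0.003661757771325812 [[1.0, 0.001, -0.001, 0.625], [0.001, -0.954, -0.3, 0.077], [-0.002, 0.3, -0.954, 0.373], [0.0, 0.0, 0.0, 1.0]]
{'time': 0.15, 'joint_pos': array([-1.19003228e-01,  5.32237939e-02,  1.61399809e+00, -9.09261444e-06,
        1.47593968e+00, -1.18993083e-01]), 'joint_vel': array([ 8.03044284e-05, -2.97177648e-03, -6.55632885e-03,  1.04073359e-03,
       -1.60680075e-03, -9.69401832e-04]), 'joint_efforts': array([ 5.10442842e-04, -3.94241810e+01, -3.70721948e+01, -1.15854355e-04,
        4.61802789e-03,  5.00508997e-05]), 'tool_pos': array([6.24521820e-01, 5.30256756e-05, 2.30322244e-01]), 'tool_rot': array([7.06555412e-01, 6.59545161e-05, 7.07657715e-01, 5.93946124e-05]), 'contact_force': array([ 1.52031818,  0.38515552, -0.50181505]), 'ft_torque': array([ 0.00746655, -0.00046693,  0.02592573]), 'gripper_width': 1.0010611201300688}
```

View pics/scene0.png

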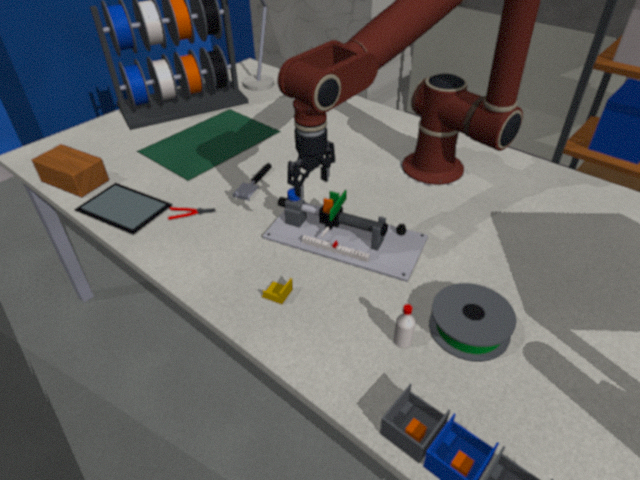

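View pics/side0.png

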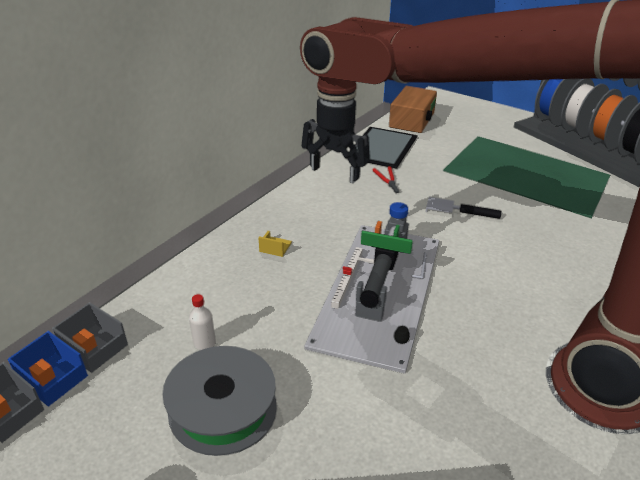

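View pics/wrist0.png

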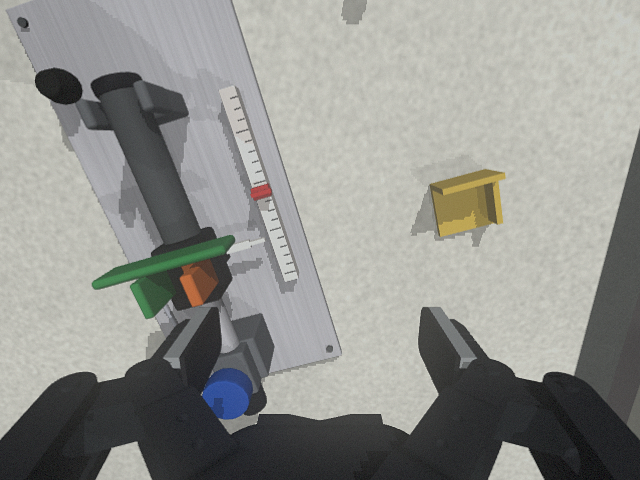

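The wrist view shows blue cap at (227,393), pointer tip at about (264,241), red mark at (261,192), orange tab at (200,283), with the jig's right edge running from (232,0) to (341,355). I'll measure these points next.

```bash
cat > meas.py <<'E'
from h import *
def masks(img):
    h=cv2.cvtColor(img,cv2.COLOR_BGR2HSV); H,S,V=cv2.split(h)
    m=lambda c:c.astype(np.uint8)*255
    return dict(blue=m((H>105)&(H<128)&(S>150)&(V>60)),green=m((H>50)&(H<80)&(S>120)&(V>40)),orange=m((H>5)&(H<16)&(S>170)&(V>90)),red=m(((H<4)|(H>174))&(S>150)&(V>70)))
def comps(mk,mn=15):
    n,l,s,c=cv2.connectedComponentsWithStats(mk); return [(int(s[i,4]),np.round(c[i],1).tolist(),s[i,:4].tolist(),l==i) for i in range(1,n) if s[i,4]>=mn]
E
python3 - <<'E'
from meas import *
for n in ('wrist0','side0','scene0'):
    d=load(n)
    for k,m in masks(d['pixels']).items():
        for c in comps(m): 
            v,u=np.nonzero(c[3]); P=np.array([dep(d,a,b) for a,b in zip(u[::3],v[::3])])
            print(n,k,c[:3],np.round(np.median(P,0),4),np.round(P[:,2].min(),3),np.round(P[:,2].max(),3))
d=load('wrist0')
# right plate edge, z=.012
a,b=onz(d,232,0,.012),onz(d,341,355,.012); e=a-b; print('edge',a,b,'yaw',np.degrees(np.arctan2(-e[0],e[1])))
for p in ((23,23),(330,349)): print('bolt',onz(d,*p,.012))
print('ptr',onz(d,264,241,.04),'mark',onz(d,261,192,.042),dep(d,261,192))
im=d['pixels'][60:440,60:340]; cv2.imwrite('pics/wz.png',cv2.resize(im,None,fx=2,fy=1.5,interpolation=cv2.INTER_CUBIC));
E
```

```text
wrist0 blue (1480, [225.7, 396.6], [202, 369, 47, 50]) [ 0.5402 -0.1445  0.1213] 0.104 0.373
wrist0 green (172, [172.9, 261.8], [145, 254, 52, 18]) [ 0.5149 -0.0117  0.1315] 0.13 0.133
side0 blue (2723, [462.5, 7.9], [390, 0, 220, 25]) [ 1.3577 -2.4759  0.0578] -0.097 0.802
side0 blue (367, [547.9, 93.9], [540, 79, 22, 35]) [ 0.4391 -1.0853  0.1433] 0.066 0.556
side0 blue (395, [619.6, 86.8], [592, 79, 48, 23]) [ 0.2684 -1.9753 -0.0395] -0.086 -0.001
side0 blue (2237, [480.7, 90.7], [384, 80, 157, 32]) [ 1.0178 -2.4747 -0.4137] -0.647 0.802
side0 blue (236, [398.3, 210.2], [390, 203, 18, 16]) [ 0.5329 -0.139   0.1206] 0.103 0.802
side0 blue (2823, [50.3, 365.6], [8, 331, 80, 75]) [0.8723 0.5671 0.0289] -0.001 0.802
side0 green (739, [386.9, 241.1], [361, 225, 51, 28]) [ 0.4957 -0.0158  0.1195] 0.098 0.145
side0 green (591, [225.7, 435.3], [184, 415, 81, 30]) [0.507  0.494  0.0169] 0.006 0.031
side0 orange (521, [605.0, 113.6], [593, 95, 29, 41]) [ 0.2322 -1.0063  0.1538] 0.08 0.802
side0 orange (47, [377.9, 227.3], [375, 222, 6, 11]) [ 0.526  -0.0219  0.1413] 0.127 0.145
side0 orange
[... 3995 characters left out ...]
, [314, 73, 10, 6]) [0.6467 0.0471 0.5476] 0.545 0.55
scene0 red (19, [443.2, 164.3], [440, 160, 6, 11]) [0.04   0.0553 0.0528] 0.03 0.068
scene0 red (141, [183.1, 212.0], [169, 206, 29, 13]) [ 0.7277 -0.4436  0.0096] 0.003 0.016
scene0 red (16, [334.6, 244.2], [333, 242, 4, 5]) [0.5719 0.0279 0.0411] 0.033 0.945
scene0 red (68, [407.4, 308.9], [404, 304, 8, 10]) [0.7029 0.3445 0.1204] 0.109 0.945
edge [0.5454237  0.19504177 0.012     ] [ 0.65105316 -0.17824667  0.012     ] yaw 15.79992543677771
bolt [0.35253221 0.17656689 0.012     ]
bolt [ 0.6374317  -0.16972078  0.012     ]
ptr [ 0.56807166 -0.02340495  0.04      ] mark [0.56789463 0.02669997 0.042     ] [0.56869082 0.02739897 0.04661082]
```

View pics/wz.png

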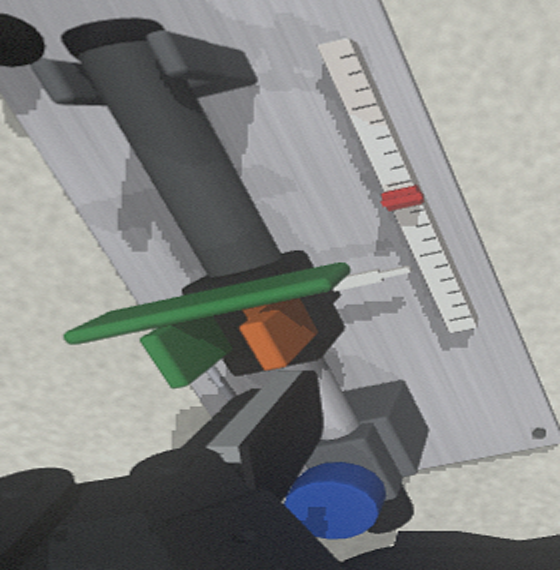

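```bash
python3 -m inch '[{"fingers":1,"delta_pos":[0,0,0],"twist":[-7.9,0,0]},{"fingers":1,"delta_pos":[0,0,0],"twist":[-7.9,0,0]},{"fingers":1,"delta_pos":[0,1,-4.2],"twist":[0,0,0]},{"fingers":1,"delta_pos":[0,1,-4.2],"twist":[0,0,0]},{"fingers":1,"delta_pos":[0,1,-4],"twist":[0,0,0]}]'
python3 - <<'E'
from h import *
d=grab('wrist','w1'); s=manip.state(); print(s['time'],s['tool_pos'],s['tool_rot'],s['contact_force'])
E
```

```text
time: 0.78
tool_pos: [0.496, -0.0049, 0.2307]
tool_rot: [0.7, -0.097, 0.701, 0.097]
contact_force: [0.0, -0.5, 1.1]
gripper_width: 0.997
0.825 [ 0.4920653  -0.00449752  0.22975307] [ 0.6985497  -0.09690047  0.702219    0.09760683] [ 1.05216028  1.00095508 -0.33074872]
```

View pics/w1.png

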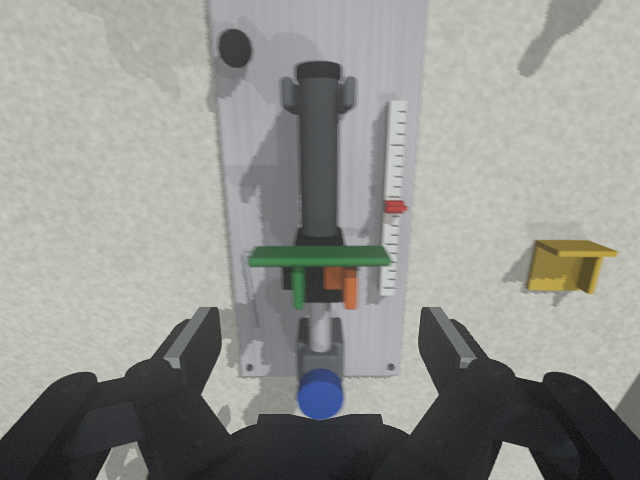

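The jig is now upright in the view: cap at (321,394), bar ends at (250,256)/(390,256), mark at (395,207), bolts at (249,367)/(391,367). The pointer is hidden under the bar.

Run:
```python
from meas import *
from scipy.spatial.transform import Rotation as R
d=load('w1'); s=manip.state()
q=s['tool_rot']; Rm=R.from_quat([q[1],q[2],q[3],q[0]]).as_matrix(); print(np.round(Rm,4).tolist())
def T(p): return np.round(Rm.T@(p-s['tool_pos'])*1000,1)  # tool frame mm (x down,y jig y,z jig x)
for p in ((249.5,367),(391,367)): print('bolt',onz(d,*p,.012))
g=cv2.cvtColor(d['pixels'],cv2.COLOR_BGR2GRAY).astype(float)
a=[];b=[]
sx=cv2.GaussianBlur(cv2.cvtColor(d['pixels'],cv2.COLOR_BGR2HSV)[...,1].astype(np.float32),(5,5),0)
hsv=cv2.cvtColor(d['pixels'],cv2.COLOR_BGR2HSV)
for v in (20,120,240,320,360): print(v,[hsv[v,u].tolist() for u in (205,220,245,405,425,440)])
for k,m in masks(d['pixels']).items():
    for c in comps(m):
        v,u=np.nonzero(c[3]); P=np.array([dep(d,a,b) for a,b in zip(u,v)])
        print(k,c[:3],'tool',T(np.median(P,0)),'z',np.round(np.percentile(P[:,2],[2,50,98]),4))
        if k=='blue':
            t=P[(P[:,2]>.112)&(P[:,2]<.13)]; print('top',t.shape,t.mean(0),T(t.mean(0)),t[:,2].mean(), np.ptp(t@Rm[:,2]),np.ptp(t@Rm[:,1]))
```

```text
[[-0.0053, -0.2725, 0.9622], [0.0003, 0.9622, 0.2725], [-1.0, 0.0017, -0.005]]
bolt [ 0.46576994 -0.21750846  0.012     ]
bolt [ 0.63559258 -0.16920704  0.012     ]
20 [[30, 12, 152], [120, 6, 169], [120, 3, 156], [120, 9, 176], [0, 0, 176], [27, 12, 193]]
120 [[30, 12, 185], [0, 0, 154], [125, 9, 168], [105, 3, 192], [34, 11, 190], [30, 9, 190]]
240 [[30, 11, 190], [34, 10, 186], [110, 4, 171], [100, 4, 171], [30, 11, 193], [30, 10, 198]]
320 [[30, 4, 65], [34, 12, 149], [105, 4, 126], [30, 8, 186], [45, 8, 64], [90, 7, 115]]
360 [[60, 5, 54], [33, 12, 189], [114, 7, 173], [27, 12, 195], [53, 17, 60], [53, 16, 62]]
blue (1223, [319.6, 399.9], [299, 382, 43, 37]) tool [ 108.1 -150.     4.7] z [0.1199 0.1214 0.1228]
top (1219, 3) [ 0.5369145  -0.14782289  0.12140564] [ 108.1 -150.3    4.6] 0.12140564343587401 0.03798712725729492 0.040576926418991466
green (244, [310.1, 260.8], [280, 258, 62, 7]) tool [ 98.5 -13.3  -2.8] z [0.1293 0.1312 0.133 ]
green (42, [297.6, 279.9], [295, 273, 7, 14]) tool [ 88.1 -24.9 -11.9] z [0.1395 0.1417 0.1429]
```

```bash
cat >> meas.py <<'E'
from scipy.spatial.transform import Rotation as R
def tool():
    s=manip.state(); q=s['tool_rot']; Rm=R.from_quat([q[1],q[2],q[3],q[0]]).as_matrix()
    return s, (lambda p: np.round(Rm.T@(np.asarray(p)-s['tool_pos'])*1000,1))
E
python3 - <<'E'
from meas import *
d=grab('wrist','w2'); s,T=tool(); print(s['time'],s['tool_pos'])
hsv=cv2.cvtColor(d['pixels'],cv2.COLOR_BGR2HSV); H,S,V=cv2.split(hsv)
for nm,m in dict(blue=(H>100)&(H<130)&(S>130),green=(H>45)&(H<85)&(S>90),orange=(H>3)&(H<18)&(S>120),red=((H<4)|(H>172))&(S>100)).items():
    for c in comps(m.astype(np.uint8)*255,30):
        v,u=np.nonzero(c[3]); P=np.array([dep(d,a,b) for a,b in zip(u,v)]); z=P[:,2]
        t=P[z>np.percentile(z,97)-.006]; Q=np.array([T(p) for p in t]) 
        print(nm,c[0],c[2],'topz',np.round(np.percentile(t[:,2],[10,50,90]),4),'tool lo',Q.min(0),'hi',Q.max(0))
E
python3 -c "
import cv2;im=cv2.imread('pics/w2.png')[180:420,220:420];cv2.imwrite('pics/w2z.png',cv2.resize(im,None,fx=2.5,fy=2.5,interpolation=cv2.INTER_CUBIC))"
```

```text
0.875 [ 0.4944533  -0.00464982  0.23016814]
blue 1510 [304, 372, 47, 48] topz [0.1203 0.1214 0.1223] tool lo [-142.1 -168.8  -16.1] hi [113.3  77.4  25.6]
green 2656 [256, 249, 144, 63] topz [0.1405 0.1417 0.1427] tool lo [-142.1  -47.3  -15.9] hi [93.6 77.4 -1.6]
orange 375 [332, 270, 18, 22] topz [0.1051 0.106  0.1069] tool lo [-142.1  -47.7   -1.6] hi [126.4  77.4  22. ]
orange 479 [352, 272, 14, 40] topz [0.1415 0.1427 0.1436] tool lo [-142.1  -46.8   -1.6] hi [92.2 77.4 31.8]
red 229 [393, 203, 22, 13] topz [0.0402 0.0445 0.0458] tool lo [183.2   4.7  69.6] hi [190.   15.7  88.6]
```

View pics/w2z.png

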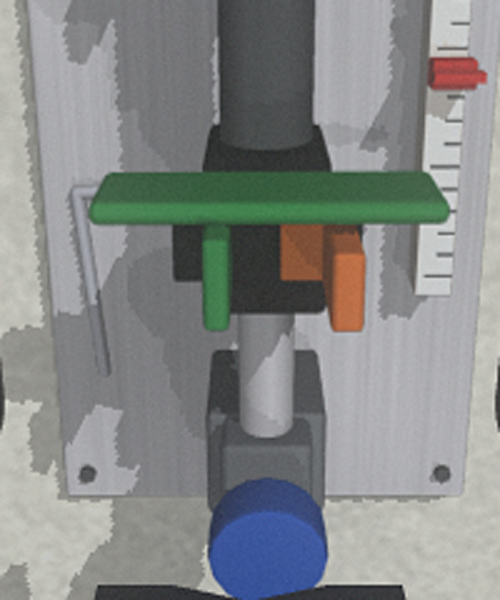

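Run:
```python
from meas import *
d=load('w2'); s,T=tool(); print(s['tool_pos'])
print('cap',T(onz(d,327.2,402.5,.122)))
for p in ((88/2.5+220,473/2.5+180),(442/2.5+220,473/2.5+180)): print('bolt',T(onz(d,*p,.012)))
f=lambda x,y,z:T(onz(d,x/2.5+220,y/2.5+180,z))
print('bar top front edge',f(92,215,.132),f(450,215,.132),'back',f(108,173,.132))
print('thumb L/R/front', f(205,230,.142),f(230,230,.142),f(216,322,.142))
print('cam top L/R/front', f(331,235,.143),f(362,235,.143),f(347,322,.143))
print('mark',f(458,72,.045), 'ridge?',f(484,76,.042))
```

```text
[ 0.4944533  -0.00464982  0.23016814]
cap [ 108.  -148.9    4.9]
bolt [ 218.2 -198.   -82.5]
bolt [ 217.8 -197.2   93.9]
bar top front edge [ 98.3 -14.6 -49.3] [ 98.  -14.2  58.3] back [ 98.3  -1.3 -43.9]
thumb L/R/front [ 88.2 -15.3 -14.8] [ 88.2 -15.3  -7.6] [ 88.2 -45.  -11.9]
cam top L/R/front [ 87.1 -16.3  21.6] [ 87.1 -16.3  30.6] [ 87.1 -44.3  27.2]
mark [185.   11.9  78.8] ridge? [188.    9.7  89.8]
```

```bash
python3 -m inch '[{"fingers":-1,"delta_pos":[0,-5,0.5],"twist":[0,0,0]},{"fingers":-1,"delta_pos":[0,-5,0],"twist":[0,0,0]},{"fingers":-1,"delta_pos":[2,-4.9,0],"twist":[0,0,0]},{"fingers":-1,"delta_pos":[3,0,0],"twist":[0,0,0]},{"fingers":-1,"delta_pos":[3,0,0],"twist":[0,0,0]}]'
python3 -m inch '[{"fingers":-1,"delta_pos":[0.5,0,0],"twist":[0,0,0]},{"fingers":-1,"delta_pos":[0,0,0],"twist":[0,0,0]}]'
python3 - <<'E'
from meas import *
d=grab('side','s1'); d2=grab('wrist','w3'); s,T=tool(); print(s['time'],s['tool_pos'],s['contact_force'],s['gripper_width'])
a=cv2.resize(d['pixels'][140:300,300:460],None,fx=2.5,fy=2.5); b=cv2.resize(d2['pixels'],(533,400)); cv2.imwrite('pics/c1.png',np.hstack([a,b])[:, :800])
E
```

```text
time: 1.5
tool_pos: [0.5436, -0.148, 0.1502]
tool_rot: [0.701, -0.097, 0.7, 0.097]
contact_force: [1.0, 1.1, 0.2]
gripper_width: -0.004
time: 1.75
tool_pos: [0.5434, -0.1469, 0.1466]
tool_rot: [0.7, -0.097, 0.7, 0.097]
contact_force: [0.8, -0.3, 0.6]
gripper_width: -0.002
1.85 [ 0.54401918 -0.14715459  0.14804887] [ 0.14458904 -0.01015087  0.16333002] 0.0028247076361950507
```

View pics/c1.png

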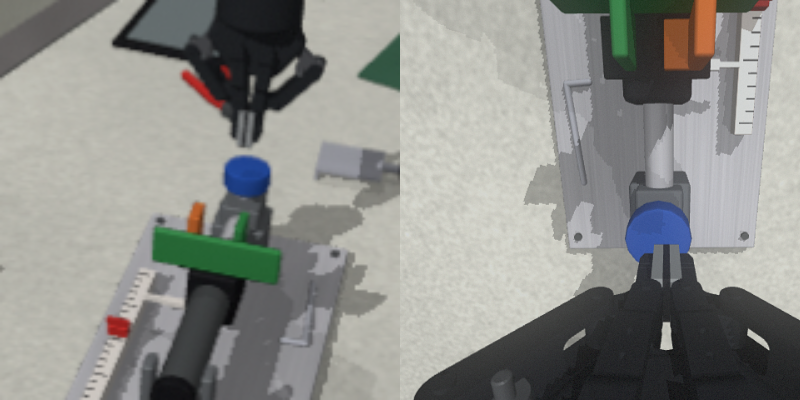

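Run:
```python
from meas import *
d=load('w3'); s,T=tool()
hsv=cv2.cvtColor(d['pixels'],cv2.COLOR_BGR2HSV); H,S,V=cv2.split(hsv)
m=((H>100)&(H<130)&(S>130)); c=max(comps(m.astype(np.uint8)*255,30)); v,u=np.nonzero(c[3])
Q=np.array([T(onz(d,a,b,.1215)) for a,b in zip(u,v)]); print(c[:3],Q.min(0),Q.max(0))
im=d['pixels'][230:330,260:360];cv2.imwrite('pics/w3z.png',cv2.resize(im,None,fx=5,fy=5,interpolation=cv2.INTER_CUBIC))
f=lambda x,y,z:T(onz(d,x*1.2-480,y*1.2,z)) # c1 coords
print('ptr',f(712,65,.04),'bolts',f(578,237,.012),f(744,237,.012))
```

```text
(3690, [308.8, 275.1], [271, 241, 79, 73]) [ 26.5 -15.4 -26. ] [26.6 26.1 16. ]
ptr [107.9 114.6  36.5] bolts [135.9 -47.  -93.5] [136.3 -47.   82.8]
```

View pics/w3z.png

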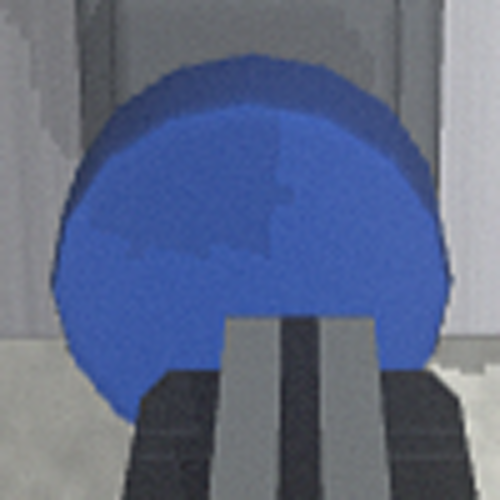

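```bash
python3 - <<'E'
from meas import *
d=load('w3'); s,T=tool()
C=d['pose']; print('cam in tool',T(C[:3,3]))
print(T(onz(d,310.4,251,.1215)),T(onz(d,310.4,289,.1215)))
E
python3 -m inch '[{"fingers":-1,"delta_pos":[0,0,-0.5],"twist":[0,0,0]},{"fingers":-1,"delta_pos":[1.5,0,0],"twist":[0,0,0]},{"fingers":-1,"delta_pos":[0,0,0],"twist":[0,0,0]}]'
python3 - <<'E'
from meas import *
for i in range(5):
    d2=grab('wrist','w4'); s,T=tool(); print(s['time'],s['tool_pos'],s['contact_force'])
im=d2['pixels'][200:360,230:400];cv2.imwrite('pics/w4z.png',cv2.resize(im,None,fx=3.5,fy=3.5,interpolation=cv2.INTER_CUBIC))
E
```

```text
cam in tool [-142.    76.8    0.2]
[26.5 20.6 -4.6] [26.5 -1.  -4.7]
time: 2.22
tool_pos: [0.5368, -0.1478, 0.1294]
tool_rot: [0.699, -0.097, 0.701, 0.098]
contact_force: [0.2, 0.8, -0.4]
gripper_width: 0.001
2.275 [ 0.53725277 -0.14791282  0.13004668] [0.61339743 0.29654088 0.57138508]
2.325 [ 0.53768903 -0.14811093  0.13067119] [-0.38602137  1.12294778  0.75033031]
2.375 [ 0.53798043 -0.14822176  0.13109397] [ 0.20094845 -0.61135489 -0.19216078]
2.425 [ 0.53815721 -0.14827143  0.13136541] [-0.13753193 -0.74514715 -0.4069417 ]
2.475 [ 0.53826225 -0.14832904  0.13151652] [ 0.54743721  0.56968344 -0.42903954]
```

View pics/w4z.png

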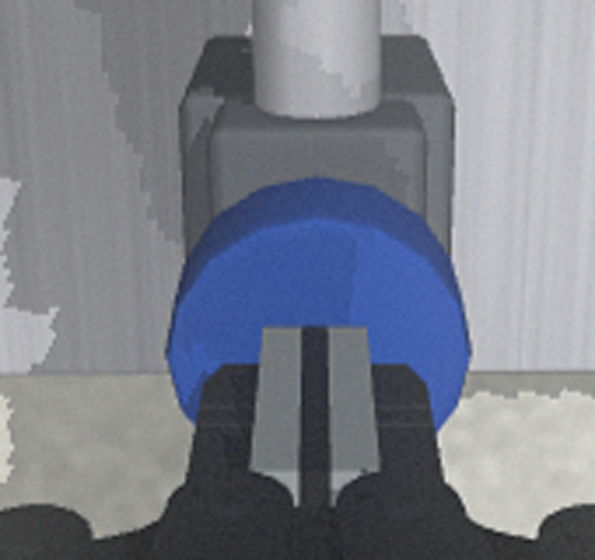

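The fingers are centred over the cap. Pressing slowly.

```bash
python3 -m inch '[{"fingers":-1,"delta_pos":[0.25,0,0],"twist":[0,0,0]},{"fingers":-1,"delta_pos":[0.25,0,0],"twist":[0,0,0]},{"fingers":-1,"delta_pos":[0.25,0,0],"twist":[0,0,0]},{"fingers":-1,"delta_pos":[0.25,0,0],"twist":[0,0,0]},{"fingers":-1,"delta_pos":[0.2,0,0],"twist":[0,0,0]}]'
python3 -m inch '[{"fingers":-1,"delta_pos":[0.2,0,0],"twist":[0,0,0]},{"fingers":-1,"delta_pos":[0.2,0,0],"twist":[0,0,0]},{"fingers":-1,"delta_pos":[0.2,0,0],"twist":[0,0,0]},{"fingers":-1,"delta_pos":[0.1,0,0],"twist":[0,0,0]}]'
python3 -m inch '[{"fingers":-1,"delta_pos":[0.1,0,0],"twist":[0,0,0]},{"fingers":-1,"delta_pos":[0.1,0,0],"twist":[0,0,0]}]'
```

```text
time: 3.1
tool_pos: [0.5381, -0.1483, 0.1201]
tool_rot: [0.7, -0.097, 0.701, 0.097]
contact_force: [-3.4, 1.8, 5.3]
gripper_width: 0.001
time: 3.6
tool_pos: [0.5381, -0.1483, 0.1132]
tool_rot: [0.7, -0.097, 0.701, 0.097]
contact_force: [-2.3, -0.1, 6.5]
gripper_width: -0.0
time: 3.85
tool_pos: [0.5381, -0.1483, 0.1113]
tool_rot: [0.7, -0.097, 0.701, 0.097]
contact_force: [-3.3, 1.3, 6.2]
gripper_width: -0.001
```

```bash
python3 -m inch '[{"fingers":-1,"delta_pos":[0.1,0,0],"twist":[0,0,0]},{"fingers":-1,"delta_pos":[0.1,0,0],"twist":[0,0,0]}]'
python3 -m inch '[{"fingers":-1,"delta_pos":[0.05,0,0],"twist":[0,0,0]},{"fingers":-1,"delta_pos":[0.05,0,0],"twist":[0,0,0]},{"fingers":-1,"delta_pos":[0,0,0],"twist":[0,0,0]}]'
```

```text
time: 4.1
tool_pos: [0.5382, -0.1483, 0.11]
tool_rot: [0.7, -0.097, 0.701, 0.097]
contact_force: [-6.4, 2.5, 11.5]
gripper_width: 0.002
time: 4.47
tool_pos: [0.5382, -0.1483, 0.11]
tool_rot: [0.7, -0.097, 0.701, 0.097]
contact_force: [-6.8, 2.6, 13.9]
gripper_width: -0.002
```

```bash
python3 -m inch '[{"fingers":-1,"delta_pos":[0.1,0,0],"twist":[0,0,0]},{"fingers":-1,"delta_pos":[0,0,0],"twist":[0,0,0]}]'
python3 -m inch '[{"fingers":-1,"delta_pos":[-2,0,0],"twist":[0,0,0]},{"fingers":-1,"delta_pos":[-5,0,0],"twist":[0,0,0]},{"fingers":1,"delta_pos":[-2,5,0],"twist":[0,0,0]},{"fingers":1,"delta_pos":[0,0,0],"twist":[0,0,0]},{"fingers":1,"delta_pos":[0,0,0],"twist":[0,0,0]}]'
python3 - <<'E'
from meas import *
for i in range(4): d2=grab('wrist','w5')
s,T=tool(); print(s['time'],s['tool_pos'],s['contact_force'],s['gripper_width'])
e=grab('side','s2'); 
for nm in('w5','s2'):
    d=load(nm);hsv=cv2.cvtColor(d['pixels'],cv2.COLOR_BGR2HSV); H,S,V=cv2.split(hsv)
    for c in comps(((H>100)&(H<130)&(S>130)).astype(np.uint8)*255,100):
        v,u=np.nonzero(c[3]); P=np.array([dep(d,a,b) for a,b in zip(u,v)]);print(nm,c[0],np.median(P,0),np.percentile(P[:,2],[75,95]))
E
```

```text
time: 4.72
tool_pos: [0.5382, -0.1483, 0.1099]
tool_rot: [0.7, -0.097, 0.701, 0.097]
contact_force: [-10.0, 4.6, 18.3]
gripper_width: 0.001
time: 5.35
tool_pos: [0.5244, -0.1002, 0.1962]
tool_rot: [0.7, -0.098, 0.7, 0.097]
contact_force: [0.1, -0.7, 0.3]
gripper_width: 0.635
5.55 [ 0.52410019 -0.10068561  0.19521468] [-0.46343159  0.22987265 -0.15247066] 0.9626366965109795
w5 2329 [ 0.53871615 -0.14672959  0.10975499] [0.1101837  0.11084504]
s2 7382 [ 1.15022928 -2.47286944  0.03480223] [0.11921583 0.31957096]
s2 246 [ 0.43592603 -1.09435397  0.39337451] [0.40675621 0.41531723]
s2 349 [ 0.84825878 -2.47647389 -0.44013572] [-0.42109096 -0.39834396]
s2 142 [ 0.44090245 -1.07977999  0.10155225] [0.11342944 0.124     ]
s2 240 [ 0.53400198 -0.13881163  0.10852835] [0.11094826 0.11238647]
s2 2870 [0.87176946 0.56726665 0.02905119] [0.04595065 0.06000095]
```

View pics/w5.png

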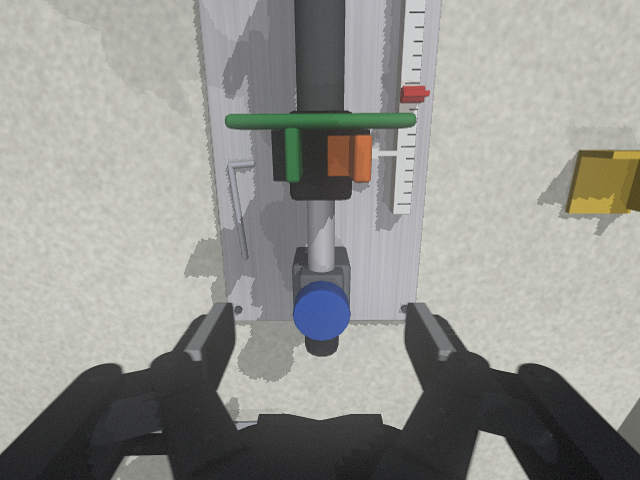

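The cap is down (top 0.110 by depth). Pointer tip is near (398,153) and the mark near (413,94). Next I'll measure how far to pull.

Run:
```python
from meas import *
d=grab('wrist','w6'); s,T=tool(); print(s['tool_pos'])
im=d['pixels'][70:220,210:450];cv2.imwrite('pics/w6z.png',cv2.resize(im,None,fx=3.3,fy=3.3,interpolation=cv2.INTER_CUBIC))
```

```text
[ 0.52421119 -0.10062467  0.19548345]
```

View pics/w6z.png

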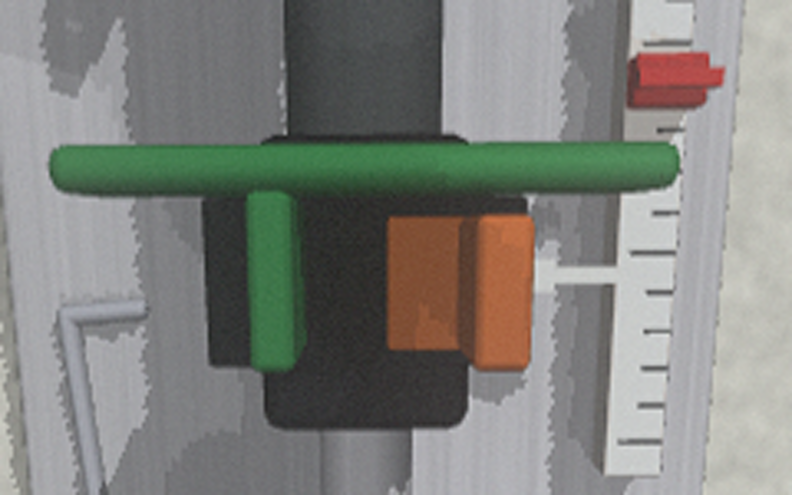

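```bash
python3 - <<'E'
from meas import *
d=load('w6'); s,T=tool()
f=lambda x,y,z:T(onz(d,x/3.3+210,y/3.3+70,z))
print('ptr',f(614,275,.04),'mark L',f(631,82,.042),'R',f(722,77,.042),'cliptop back/front',f(670,53,.042),f(670,87,.042))
print('bar -y top edge',f(52,178,.132),f(678,175,.132),'thumb outer top',f(249,200,.142),'front',f(272,362,.142),'cam outer top',f(532,225,.143),'front',f(503,362,.143))
E
python3 - <<'E'
import sys; sys.path.insert(0,'.')
E
```

```text
ptr [155.5  64.1  64.7] mark L [153.5 109.2  65.3] R [153.5 110.3  87.2] cliptop back/front [153.5 115.6  74.2] [153.5 108.1  74.8]
bar -y top edge [ 63.6  84.1 -53. ] [63.5 84.6 54.7] thumb outer top [ 53.6  80.3 -18.3] front [ 53.5  54.  -15.1] cam outer top [52.5 76.4 28.4] front [52.5 54.1 24.5]
```

```bash
python3 -m inch '[{"fingers":1,"delta_pos":[0,3.2,-0.2],"twist":[0,0,0]},{"fingers":1,"delta_pos":[0,3,0],"twist":[0,0,0]},{"fingers":1,"delta_pos":[3.5,0,0],"twist":[0,0,0]},{"fingers":1,"delta_pos":[3.5,0,0],"twist":[0,0,0]},{"fingers":1,"delta_pos":[0,0,0],"twist":[0,0,0]}]'
python3 -m inch '[{"fingers":1,"delta_pos":[1.1,0,0],"twist":[0,0,0]},{"fingers":1,"delta_pos":[1,0,0],"twist":[0,0,0]},{"fingers":1,"delta_pos":[0,0,0],"twist":[0,0,0]},{"fingers":1,"delta_pos":[0,0,0],"twist":[0,0,0]}]'
python3 - <<'E'
from meas import *
d=grab('wrist','w7');s,T=tool(); print(s['time'],s['tool_pos'],s['contact_force'],s['gripper_width'])
grab('side','s3')
E
```

```text
time: 6.28
tool_pos: [0.5031, -0.0406, 0.1228]
tool_rot: [0.698, -0.096, 0.703, 0.098]
contact_force: [-0.3, 0.5, 0.5]
gripper_width: 1.0
time: 6.78
tool_pos: [0.506, -0.0412, 0.1058]
tool_rot: [0.701, -0.097, 0.7, 0.097]
contact_force: [0.1, 0.1, 0.5]
gripper_width: 1.002
6.825 [ 0.50608431 -0.04117661  0.10595411] [ 0.34348906 -0.13407521  0.37169278] 1.0012275969282765
```

View pics/w7.png

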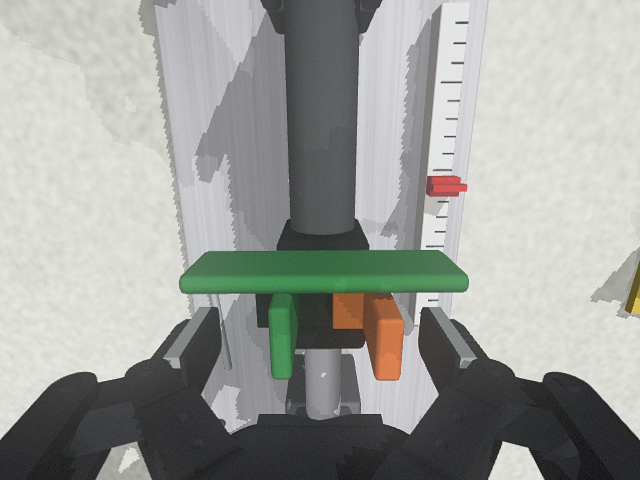

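```bash
python3 -m inch '[{"fingers":1,"delta_pos":[0.2,0.7,0],"twist":[0,0,0]},{"fingers":1,"delta_pos":[0,0.8,0],"twist":[0,0,0]},{"fingers":1,"delta_pos":[0,0.8,0],"twist":[0,0,0]},{"fingers":1,"delta_pos":[0,0.8,0],"twist":[0,0,0]},{"fingers":1,"delta_pos":[0,0.8,0],"twist":[0,0,0]}]'
python3 -m inch '[{"fingers":1,"delta_pos":[0,0,0],"twist":[0,0,0]},{"fingers":1,"delta_pos":[0,0,0],"twist":[0,0,0]}]'
python3 - <<'E'
from meas import *
d=grab('wrist','w8');s,T=tool(); print(s['time'],s['tool_pos'],s['contact_force'],s['gripper_width'])
grab('side','s3');grab('scene','c3')
E
```

```text
time: 7.5
tool_pos: [0.4949, -0.0032, 0.1034]
tool_rot: [0.7, -0.098, 0.7, 0.097]
contact_force: [0.5, -3.9, -0.2]
gripper_width: 0.999
time: 7.75
tool_pos: [0.495, -0.0034, 0.1034]
tool_rot: [0.7, -0.097, 0.7, 0.097]
contact_force: [-0.7, -2.3, 0.5]
gripper_width: 1.002
7.8 [ 0.49499633 -0.00355384  0.10334401] [ 0.4985053  -3.22845927  0.96105092] 1.0035754294598245
```

View pics/w8.png

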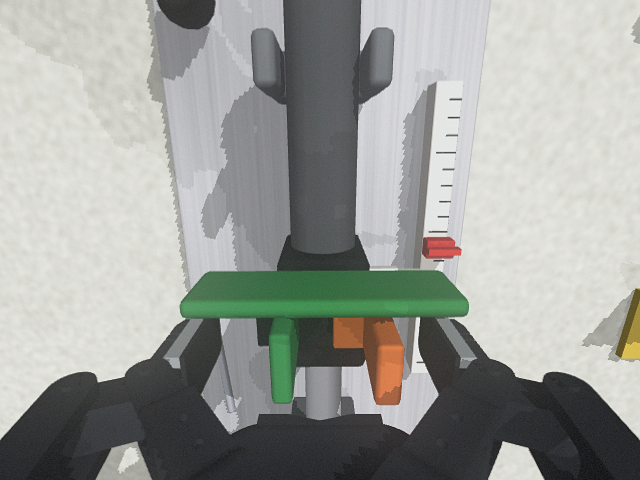

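View pics/s3.png

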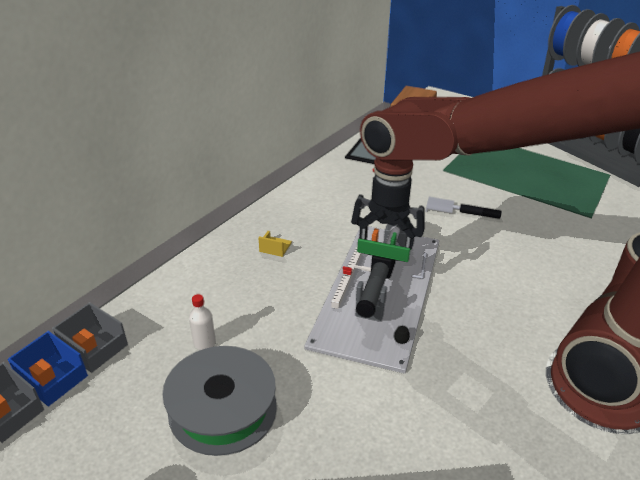

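Bar is engaged (about 3 N spring). The pointer is visible just beyond the bar at (390,268), with the mark at (441,248), so some distance remains. Zooming in to measure it.

Run:
```python
from meas import *
a=load('w8')['pixels'][220:300,360:480]; b=load('s3')['pixels'][235:315,315:415]; c=load('c3')['pixels'][190:270,280:400]
cv2.imwrite('pics/z8.png',np.vstack([cv2.resize(a,(600,400),interpolation=3)]) )
cv2.imwrite('pics/z8b.png',np.hstack([cv2.resize(b,(400,320),interpolation=3),cv2.resize(c,(400,320),interpolation=3)]))
```

```text
(no output)
```

View pics/z8.png

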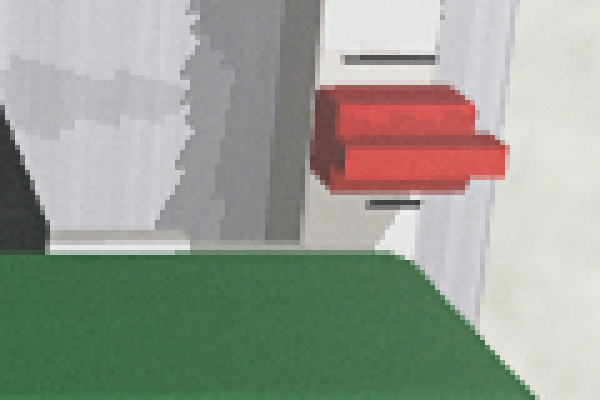

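View pics/z8b.png

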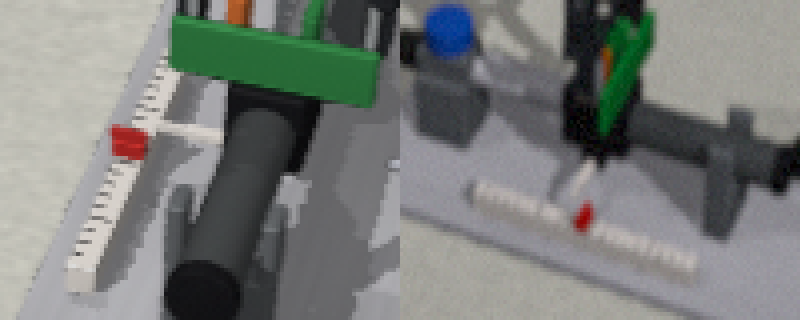

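Run:
```python
from meas import *
d=load('w8'); s,T=tool()
f=lambda x,y:(x/5+360,y/5+220)
for p in ((400,110),(400,157),(490,157),(480,145),(400,185)): print('red',p,T(dep(d,*f(*p))),dep(d,*f(*p))[2])
print('ridge',T(onz(d,*f(425,157),.046)),T(onz(d,*f(425,157),.042)),'edges',T(onz(d,*f(425,137),.046)),T(onz(d,*f(425,178),.046)))
for z in (.04,.043): print('thin edge',T(onz(d,*f(250,241),z)),'wide',T(onz(d,*f(120,231),z)))
print('ptr depth',[dep(d,*f(x,y))[2] for x,y in((100,240),(130,245),(230,247))])
# side view: by rays at z
e=load('s3'); g=lambda x,y:(x/4+315,y/4+235)
print('side mark',T(onz(e,*g(128,138),.044)),'ptr tip',T(onz(e,*g(160,127),.04)),'ptr mid',T(onz(e,*g(190,131),.04)))
for x,y in((128,133),(128,150),(116,140),(140,140)): print(T(dep(e,*g(x,y))),dep(e,*g(x,y))[2])
```

```text
red (400, 110) [64.1 14.1 76.6] 0.03918731586350102
red (400, 157) [57.9  9.9 74.9] 0.045464760028328194
red (490, 157) [58.2  9.8 86.2] 0.0450974307844452
red (480, 145) [59.8 10.9 85.4] 0.043499940202369386
red (400, 185) [62.5  4.6 77. ] 0.04079187604232162
ridge [57.3 10.1 77.8] [61.3  8.8 79.3] edges [57.3 12.7 77.5] [57.3  7.4 78.1]
thin edge [63.3 -3.3 58.8] wide [63.3 -2.  42. ]
thin edge [60.3 -2.2 57.9] wide [60.3 -0.8 41.3]
ptr depth [np.float64(0.041048039034093736), np.float64(0.04196174790366053), np.float64(0.03862954285476983)]
side mark [59.3 14.6 75.1] ptr tip [63.3 -5.3 62.4] ptr mid [63.3 -7.3 45.8]
[59.5 10.2 76.4] 0.04377885670581605
[66.8 15.6 74.5] 0.036523444637895364
[62.7 14.4 81.9] 0.040658096873902094
[61.5 11.5 69.2] 0.04179452141131079
```

```bash
python3 -m inch '[{"fingers":1,"delta_pos":[0,0.5,0],"twist":[0,0,0]},{"fingers":1,"delta_pos":[0,0.5,0],"twist":[0,0,0]},{"fingers":1,"delta_pos":[0,0.5,0],"twist":[0,0,0]},{"fingers":1,"delta_pos":[0,0,0],"twist":[0,0,0]},{"fingers":1,"delta_pos":[0,0,0],"twist":[0,0,0]}]'
python3 - <<'E'
from meas import *
d=grab('wrist','w9');s,T=tool(); print(s['time'],s['tool_pos'],s['contact_force'],s['gripper_width'])
grab('side','s9');grab('scene','c9')
a=load('w9')['pixels'][220:300,360:480]; b=load('s9')['pixels'][235:315,315:415]; c=load('c9')['pixels'][190:270,280:400]
cv2.imwrite('pics/z9.png',np.hstack([cv2.resize(a,(450,300),interpolation=2),cv2.resize(b[15:45,15:65],None,fx=7,fy=10,interpolation=2)]))
E
```

```text
time: 8.52
tool_pos: [0.4908, 0.011, 0.1033]
tool_rot: [0.7, -0.097, 0.701, 0.097]
contact_force: [-0.7, -2.8, 1.4]
gripper_width: 0.999
8.575 [0.49085491 0.01100506 0.1033457 ] [-0.83405029 -3.88682998  1.50394026] 1.0018741947407412
```

View pics/z9.png

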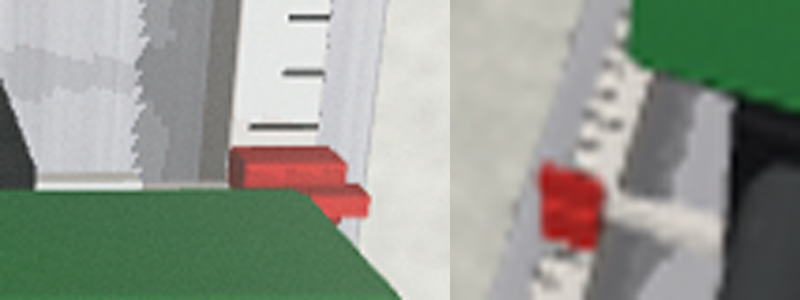

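Run:
```python
from meas import *
d=load('w9'); s,T=tool()
f=lambda x,y:(x/3.75+360,y/3.75+220)
print('ridge top edges',T(onz(d,*f(350,185),.046)),T(onz(d,*f(350,197),.046)),T(onz(d,*f(350,215),.046)))
for p in ((350,192),(355,205),(358,212)): print(T(dep(d,*f(*p))))
for z in (.04,.042): print('thin edge',T(onz(d,*f(180,183),z)),'wide',T(onz(d,*f(80,174),z)))
for q,w in((d,'w9'),(load('w8'),'w8')):
  # white pointer upper edge columns & red rows
  px=q['pixels'].astype(int)
  for u in (380,392,405,470 if 0 else 412): print(w,u,[px[v,u].sum()//3 for v in range(258,276)])
  print([px[v,454 if w=='w9' else 458].tolist()[2]-px[v,454 if w=='w9' else 458].tolist()[1] for v in range(240,285)])
e=load('s9'); cv2.imwrite('pics/s9z.png',cv2.resize(e['pixels'][245:295,325:385],None,fx=12,fy=12,interpolation=2))
```

```text
ridge top edges [57.3 -1.8 84.2] [57.3 -3.9 84.5] [57.3 -7.2 84.9]
[61.1 -4.5 86. ]
[58.6 -5.9 86. ]
[58.8 -7.3 86.8]
thin edge [63.3 -3.8 57.5] wide [63.3 -2.1 40.2]
thin edge [61.3 -3.  56.9] wide [61.3 -1.4 39.8]
w9 380 [np.int64(201), np.int64(202), np.int64(202), np.int64(201), np.int64(201), np.int64(202), np.int64(203), np.int64(197), np.int64(175), np.int64(168), np.int64(188), np.int64(230), np.int64(183), np.int64(76), np.int64(77), np.int64(80), np.int64(83), np.int64(81)]
w9 392 [np.int64(203), np.int64(203), np.int64(203), np.int64(203), np.int64(205), np.int64(200), np.int64(203), np.int64(198), np.int64(168), np.int64(170), np.int64(191), np.int64(233), np.int64(186), np.int64(75), np.int64(82), np.int64(81), np.int64(84), np.int64(86)]
w9 405 [np.int64(138), np.int64(142), np.int64(139), np.int64(139), np.int64(140), np.int64(138), np.int64(141), np.int64(140), np.int64(139), np.int64(143), np.int64(156), np.int64(172), np.int64(138), np.int64(82), np.int64(90), np.int64(87), np.int64(87), np.int64(82)]
w9 412 [np.int64(140), np.int64(139), np.int64(142), np.int64(140
[... 934 characters left out ...]
np.int64(139), np.int64(137), np.int64(136), np.int64(134), np.int64(132), np.int64(140), np.int64(139), np.int64(135), np.int64(139), np.int64(138), np.int64(153), np.int64(169), np.int64(116), np.int64(83), np.int64(82), np.int64(86), np.int64(85), np.int64(84)]
w8 412 [np.int64(136), np.int64(137), np.int64(138), np.int64(140), np.int64(137), np.int64(140), np.int64(138), np.int64(137), np.int64(137), np.int64(138), np.int64(149), np.int64(168), np.int64(116), np.int64(83), np.int64(81), np.int64(85), np.int64(85), np.int64(87)]
[0, 0, -1, -1, 0, -3, 6, 74, 76, 96, 128, 121, 123, 129, 123, 73, -7, -2, 0, -1, 0, -2, 1, 0, 0, 1, -1, 0, 0, -1, 1, 1, 0, 1, 1, 0, 0, 0, 0, -1, -2, 0, 0, -1, -1]
```

View pics/s9z.png

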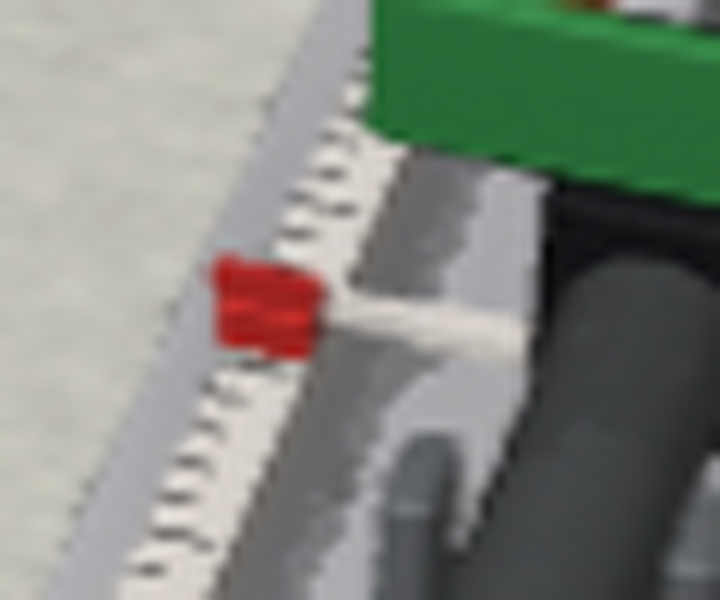

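Run:
```python
from meas import *
s,T=tool()
for n in('s9','c9'):
    e=load(n); px=e['pixels'].astype(int)
    if n=='s9':
        for u in (344,346,348): print(u,[(v,px[v,u].tolist()[2],round(float(dep(e,u,v)[2]),4),T(dep(e,u,v))[1].tolist()) for v in range(265,276)])
        for u in (356,360,364,367): print(u,[(v,int(px[v,u].sum()//3),round(float(dep(e,u,v)[2]),4),T(onz(e,u,v,.042))[1].tolist()) for v in range(266,277)])
    else:
        m=(px[...,2]-px[...,1]>60); m[:,:320]=0; v,u=np.nonzero(m[230:260,320:360]); print('scene red',u.mean()+320,v.mean()+230,T(onz(e,u.mean()+320,v.mean()+230,.043)))
        cv2.imwrite('pics/c9z.png',cv2.resize(e['pixels'][215:260,305:365],None,fx=12,fy=12,interpolation=2))
```

```text
344 [(265, 164, 0.0149, -49.7), (266, 171, 0.0495, -3.3), (267, 173, 0.0457, -4.7), (268, 158, 0.0436, -3.9), (269, 161, 0.0413, -3.3), (270, 197, 0.037, -5.2), (271, 159, 0.0372, -1.6), (272, 158, 0.0375, 2.0), (273, 166, 0.0344, 1.7), (274, 157, 0.0312, 1.2), (275, 154, 0.0306, 3.8)]
346 [(265, 154, 0.0119, -54.9), (266, 160, 0.0108, -52.6), (267, 177, 0.046, -5.8), (268, 159, 0.0455, -3.0), (269, 158, 0.0413, -4.8), (270, 174, 0.0401, -2.9), (271, 164, 0.0368, -3.6), (272, 157, 0.8021, 925.4), (273, 156, 0.0338, -0.5), (274, 177, 0.03, -1.6), (275, 113, 0.0297, 1.2)]
348 [(265, 213, 0.0313, -32.2), (266, 183, 0.0328, -27.0), (267, 142, 0.0451, -8.3), (268, 163, 0.0446, -5.5), (269, 157, 0.043, -4.1), (270, 161, 0.0372, -7.9), (271, 188, 0.0424, 1.9), (272, 159, 0.0379, -0.3), (273, 156, 0.0357, 0.4), (274, 154, 0.0323, -0.3), (275, 164, 0.0289, -1.2)]
356 [(266, 105, 0.0172, -21.3), (267, 103, 0.0171, -17.9), (268, 102, 0.0151, -14.5), (269, 127, 0.0134, -11.1), (270, 201, 0.0432, -7.7), (271, 184, 0.0405, -4.3), (272, 164, 0.0405, -1.0), (273, 110, 0.0112, 2.4), (274, 107, 0.0142
[... 299 characters left out ...]
, (275, 119, 0.0129, 6.2), (276, 169, 0.0097, 9.4)]
364 [(266, 169, 0.0135, -27.1), (267, 168, 0.0122, -23.6), (268, 168, 0.0155, -20.2), (269, 168, 0.0118, -16.8), (270, 175, 0.015, -13.4), (271, 206, 0.0432, -10.0), (272, 208, 0.0413, -6.7), (273, 191, 0.0431, -3.3), (274, 183, 0.0406, 0.0), (275, 170, 0.01, 3.3), (276, 169, 0.0136, 6.6)]
367 [(266, 169, 0.0152, -29.2), (267, 169, 0.0143, -25.8), (268, 169, 0.0119, -22.3), (269, 168, 0.0113, -18.9), (270, 169, 0.012, -15.5), (271, 192, 0.0433, -12.1), (272, 207, 0.0413, -8.8), (273, 204, 0.0422, -5.4), (274, 185, 0.0411, -2.1), (275, 167, 0.0395, 1.2), (276, 169, 0.0141, 4.5)]
scene red 334.9230769230769 243.96153846153845 [60.3 -3.4 83.3]
```

View pics/c9z.png

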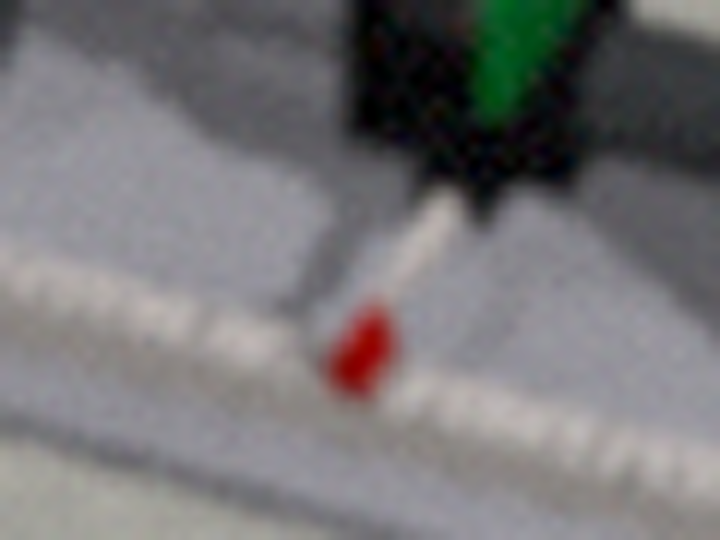

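Run:
```python
from meas import *
d=load('w6'); s,T=tool(); px=d['pixels'].astype(int)
C=d['pose']; Rj=C[:3,:3]
y=np.array([-0.2725,.9622,0])
Y=lambda u,v,z: round(float(onz(d,u,v,z)@y)*1000,2)
for u in (382,390,394): print(u,[(v,int(px[v,u].sum()//3),Y(u,v,.042)) for v in range(147,161)])
for u in (408,418,422,427): print(u,[(v,int(px[v,u,2]),int(px[v,u,2]-px[v,u,1]),Y(u,v,.0455)) for v in range(84,105)])
# w9 in same axis
d=load('w9'); print('w9 ridge centre',Y(454,274.9,.0455),'edges',Y(454,272,.0455),Y(454,277.7,.0455),'ptr y0', Y(385,268.2,.042)-4)
d=load('w8'); print('w8 ridge centre',Y(458,252.35,.0455),'ptr y0', Y(385,268.2,.042)-4)
```

```text
382 [(147, 131, -170.31), (148, 132, -171.11), (149, 131, -171.92), (150, 149, -172.72), (151, 196, -173.52), (152, 201, -174.33), (153, 198, -175.14), (154, 203, -175.94), (155, 186, -176.75), (156, 141, -177.56), (157, 127, -178.38), (158, 132, -179.19), (159, 129, -180.01), (160, 133, -180.82)]
390 [(147, 121, -170.32), (148, 118, -171.12), (149, 114, -171.92), (150, 141, -172.72), (151, 193, -173.53), (152, 202, -174.33), (153, 202, -175.14), (154, 201, -175.95), (155, 191, -176.76), (156, 129, -177.57), (157, 117, -178.38), (158, 119, -179.2), (159, 120, -180.01), (160, 122, -180.83)]
394 [(147, 102, -170.32), (148, 98, -171.12), (149, 99, -171.92), (150, 130, -172.73), (151, 194, -173.53), (152, 204, -174.34), (153, 201, -175.14), (154, 201, -175.95), (155, 182, -176.76), (156, 90, -177.57), (157, 102, -178.38), (158, 102, -179.2), (159, 97, -180.01), (160, 103, -180.83)]
408 [(84, 179, -1, -123.02), (85, 191, 15, -123.73), (86, 178, 75, -124.45), (87, 180, 107, -125.16), (88, 174, 103, -125.87), (89, 165, 92, -126.59), (90, 172, 95, -127.31), (91, 180, 101, -128.03), (92, 175,
[... 1259 characters left out ...]
35.3), (102, 144, 9, -136.03), (103, 172, -1, -136.76), (104, 173, -1, -137.5)]
427 [(84, 175, -1, -123.04), (85, 177, 1, -123.75), (86, 178, -1, -124.47), (87, 178, -2, -125.18), (88, 181, -2, -125.9), (89, 180, 8, -126.61), (90, 181, 53, -127.33), (91, 182, 106, -128.05), (92, 179, 103, -128.77), (93, 178, 102, -129.49), (94, 179, 105, -130.21), (95, 152, 85, -130.94), (96, 138, 10, -131.66), (97, 182, -4, -132.39), (98, 179, -3, -133.11), (99, 177, -2, -133.84), (100, 179, 1, -134.57), (101, 180, 2, -135.3), (102, 178, -1, -136.03), (103, 178, 0, -136.77), (104, 176, 0, -137.5)]
w9 ridge centre -129.05 edges -127.08 -130.96 ptr y0 -129.92000000000002
w8 ridge centre -129.14 ptr y0 -145.04
```

```bash
python3 -m inch '[{"fingers":1,"delta_pos":[0,0.1,0],"twist":[0,0,0]},{"fingers":1,"delta_pos":[0,0,0],"twist":[0,0,0]},{"fingers":1,"delta_pos":[0,0,0],"twist":[0,0,0]}]'
python3 - <<'E'
from meas import *
d=grab('wrist','w10');s,T=tool(); print(s['time'],s['tool_pos'],s['contact_force'],np.array([-.2725,.9622,0])@s['tool_pos'])
cv2.imwrite('pics/w10z.png',cv2.resize(d['pixels'][240:440,160:480],None,fx=2.5,fy=2.5,interpolation=2))
E
```

```text
time: 9.05
tool_pos: [0.4906, 0.0118, 0.1033]
tool_rot: [0.7, -0.097, 0.7, 0.097]
contact_force: [-1.8, -4.4, 1.7]
gripper_width: 0.999
9.1 [0.49064083 0.01178277 0.10330923] [-1.01239118 -4.10541189  2.13177474] -0.12236224685136472
```

View pics/w10z.png

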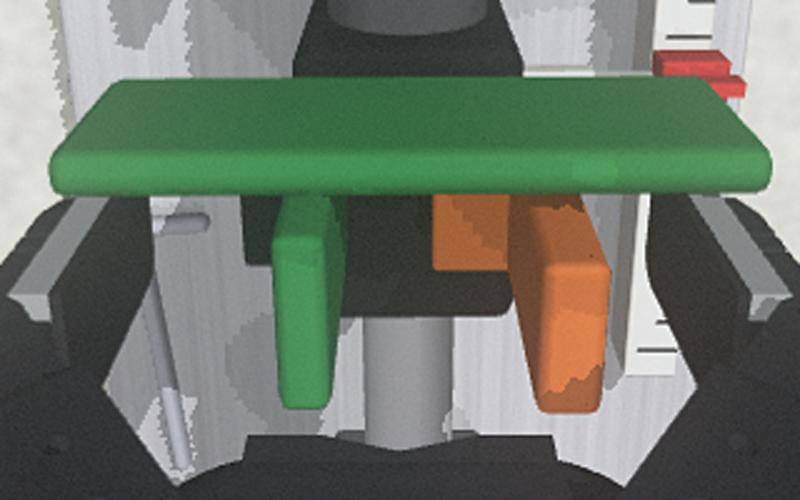

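Run:
```python
from meas import *
d=load('w10'); s,T=tool(); f=lambda x,y:(x/2.5+160,y/2.5+240)
print('bar',T(onz(d,*f(52,165),.131)),T(onz(d,*f(769,165),.131)),'plate',T(onz(d,*f(274,240),.142)),T(onz(d,*f(329,240),.142)),'cam',T(onz(d,*f(609,270),.143)))
```

```text
bar [-27.7  16.8 -51.4] [-27.7  16.8  55.6] plate [-38.7  10.9 -17. ] [-38.7  10.9  -9.3] cam [-39.7   6.8  29.7]
```

```bash
python3 -m inch '[{"fingers":0.7,"delta_pos":[0,0,0],"twist":[0,0,0]},{"fingers":0.5,"delta_pos":[0,0,0],"twist":[0,0,0]},{"fingers":0.35,"delta_pos":[0,0,0],"twist":[0,0,0]},{"fingers":0.2,"delta_pos":[0,0,0],"twist":[0,0,0]}]'
python3 - <<'E'
from meas import *
d=grab('wrist','w11');s,T=tool(); print(s['time'],s['tool_pos'],s['contact_force'],np.array([-.2725,.9622,0])@s['tool_pos'],s['gripper_width'])
E
```

```text
time: 9.6
tool_pos: [0.4922, 0.0121, 0.1043]
tool_rot: [0.702, -0.097, 0.699, 0.097]
contact_force: [4.5, -2.4, 1.7]
gripper_width: 0.602
9.65 [0.49219424 0.01214058 0.1042755 ] [ 5.01207845 -1.52015952  2.70762622] -0.12244126429326958 0.6038129211339248
```

View pics/w11.png

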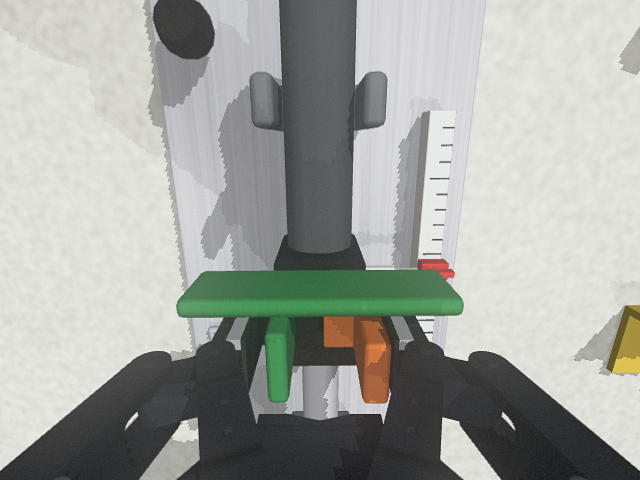

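```bash
python3 -m inch '[{"fingers":0.05,"delta_pos":[0,0,0],"twist":[0,0,0]},{"fingers":-0.1,"delta_pos":[0,0,0],"twist":[0,0,0]},{"fingers":-0.25,"delta_pos":[0,0,0],"twist":[0,0,0]}]'
python3 -m inch '[{"fingers":-0.5,"delta_pos":[0,0,0],"twist":[0,0,0]},{"fingers":-1,"delta_pos":[0,0,0],"twist":[0,0,0]},{"fingers":-1,"delta_pos":[0,0,0],"twist":[0,0,0]}]'
python3 - <<'E'
from meas import *
d=grab('wrist','w12');s,T=tool(); print(s['time'],s['tool_pos'],s['contact_force'],np.array([-.2725,.9622,0])@s['tool_pos'],s['gripper_width'])
grab('side','s12');grab('scene','c12')
E
```

```text
time: 10.02
tool_pos: [0.4891, 0.0109, 0.1051]
tool_rot: [0.698, -0.098, 0.702, 0.097]
contact_force: [-13.2, -7.2, 18.4]
gripper_width: 0.385
time: 10.4
tool_pos: [0.489, 0.0107, 0.1051]
tool_rot: [0.698, -0.098, 0.702, 0.097]
contact_force: [-15.9, -6.4, 19.1]
gripper_width: 0.377
10.45 [0.4889563  0.01070813 0.10514222] [-14.50667574  -8.54878516  18.63364385] -0.12293723284040262 0.37391687517266736
```

View pics/w12.png

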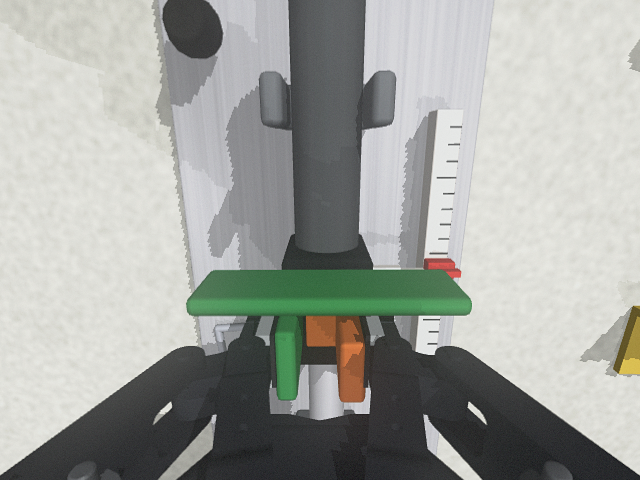

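Run:
```python
from meas import *
y=np.array([-0.2725,.9622,0])
for n in ('w10','w12'):
    d=load(n); px=d['pixels'].astype(int)
    Y=lambda u,v,z: round(float(onz(d,u,v,z)@y)*1000,2)
    for u in (378,385,392): print(n,u,[(v,int(px[v,u].sum()//3)) for v in range(262,274)])
    for u in (448,452,456,459): print(n,u,[(v,int(px[v,u,2]-px[v,u,1])) for v in range(258,284)])
    print(Y(385,268.2,.042),Y(385,266,.042),Y(454,274,.0455),Y(454,272,.0455))
    cv2.imwrite('pics/%sz.png'%n,cv2.resize(d['pixels'][250:420,240:480],None,fx=3.3,fy=3.3,interpolation=2))
```

```text
w10 378 [(262, 200), (263, 204), (264, 201), (265, 198), (266, 168), (267, 169), (268, 188), (269, 232), (270, 181), (271, 74), (272, 80), (273, 84)]
w10 385 [(262, 204), (263, 203), (264, 205), (265, 197), (266, 167), (267, 166), (268, 188), (269, 231), (270, 182), (271, 73), (272, 82), (273, 84)]
w10 392 [(262, 204), (263, 201), (264, 205), (265, 199), (266, 167), (267, 174), (268, 201), (269, 231), (270, 183), (271, 74), (272, 83), (273, 85)]
w10 448 [(258, -2), (259, -2), (260, 5), (261, 73), (262, 79), (263, 79), (264, 99), (265, 126), (266, 115), (267, 115), (268, 113), (269, 110), (270, 89), (271, 71), (272, 77), (273, 105), (274, 130), (275, 131), (276, 128), (277, 134), (278, 116), (279, 8), (280, -46), (281, -43), (282, -41), (283, -40)]
w10 452 [(258, -2), (259, -1), (260, -2), (261, -2), (262, -2), (263, -5), (264, 1), (265, 40), (266, 27), (267, 17), (268, -7), (269, 0), (270, 77), (271, 73), (272, 79), (273, 108), (274, 128), (275, 124), (276, 126), (277, 128), (278, 104), (279, 19), (280, -6), (281, 2), (282, -3), (283, -34)]
w10 456 [(258, -1), (259, -1), (260, -2), (
[... 1564 characters left out ...]
, 114), (278, 68), (279, -15), (280, -42), (281, -43), (282, -40), (283, -37)]
w12 456 [(258, 2), (259, 3), (260, 0), (261, -2), (262, 0), (263, -2), (264, -2), (265, -4), (266, -3), (267, 2), (268, 53), (269, 75), (270, 73), (271, 96), (272, 125), (273, 125), (274, 123), (275, 125), (276, 123), (277, 72), (278, -8), (279, -3), (280, -2), (281, -1), (282, -3), (283, -32)]
w12 459 [(258, 0), (259, -1), (260, -1), (261, 1), (262, 0), (263, -2), (264, -1), (265, 1), (266, -3), (267, -5), (268, 3), (269, 32), (270, 81), (271, 97), (272, 128), (273, 129), (274, 126), (275, 128), (276, 125), (277, 71), (278, -6), (279, -2), (280, -1), (281, -1), (282, -1), (283, 0)]
-126.44 -124.92 -128.85 -127.49
```

View pics/w12z.png

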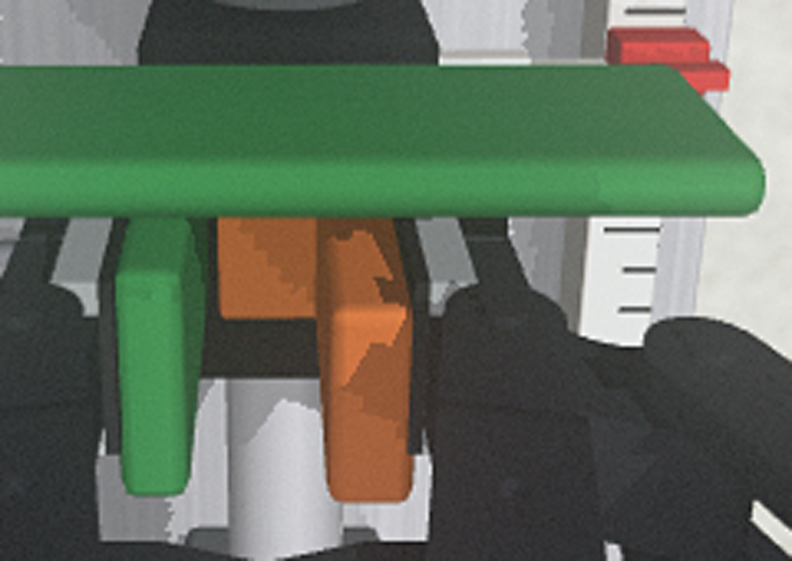

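```bash
python3 -m inch '[{"fingers":-1,"delta_pos":[-0.1,0.04,-0.1],"twist":[0,0,0]},{"fingers":-1,"delta_pos":[-0.1,0,-0.1],"twist":[0,0,0]},{"fingers":-1,"delta_pos":[0,0,0],"twist":[0,0,0]}]'
python3 - <<'E'
from meas import *
d=grab('wrist','w13');s,T=tool(); print(s['time'],s['tool_pos'],s['contact_force'],np.array([-.2725,.9622,0])@s['tool_pos'],s['gripper_width'])
px=d['pixels'].astype(int)
for u in (385,392): print(u,[(v,int(px[v,u].sum()//3)) for v in range(262,274)])
for u in (452,456): print(u,[(v,int(px[v,u,2]-px[v,u,1])) for v in range(265,282)])
y=np.array([-0.2725,.9622,0]);Y=lambda u,v,z: round(float(onz(d,u,v,z)@y)*1000,2)
print(Y(385,267,.042),Y(454,274,.0455))
cv2.imwrite('pics/w13z.png',cv2.resize(d['pixels'][250:420,240:480],None,fx=3.3,fy=3.3,interpolation=2))
grab('side','s13');grab('scene','c13')
E
```

```text
time: 10.92
tool_pos: [0.4885, 0.0115, 0.1053]
tool_rot: [0.7, -0.098, 0.7, 0.097]
contact_force: [-0.8, -4.3, 4.2]
gripper_width: 0.377
10.975 [0.48851757 0.01155111 0.10536883] [-2.56406606 -5.28373284  5.21695168] -0.12200656358021077 0.36872258924997914
385 [(262, 199), (263, 200), (264, 198), (265, 176), (266, 169), (267, 190), (268, 230), (269, 144), (270, 72), (271, 84), (272, 81), (273, 82)]
392 [(262, 206), (263, 206), (264, 204), (265, 178), (266, 168), (267, 193), (268, 230), (269, 143), (270, 77), (271, 87), (272, 84), (273, 83)]
452 [(265, 128), (266, 115), (267, 112), (268, 118), (269, 107), (270, 71), (271, 77), (272, 97), (273, 128), (274, 126), (275, 126), (276, 130), (277, 107), (278, -7), (279, -46), (280, -41), (281, -40)]
456 [(265, -2), (266, 0), (267, -3), (268, 4), (269, 74), (270, 74), (271, 75), (272, 95), (273, 127), (274, 124), (275, 126), (276, 125), (277, 114), (278, 49), (279, -7), (280, -1), (281, -1)]
-124.84 -128.21
```

View pics/w13z.png

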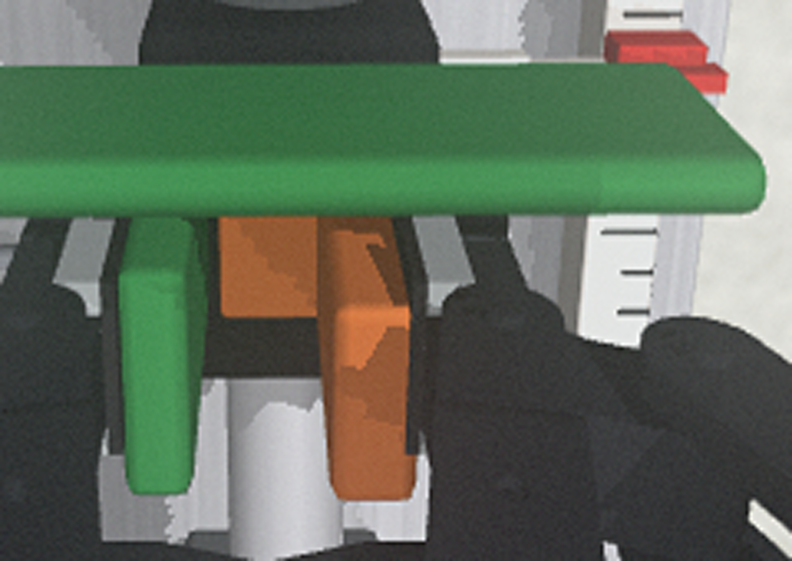

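Run:
```python
from meas import *
d=load('w13'); s,T=tool(); f=lambda x,y:(x/3.3+240,y/3.3+250)
print('plate outer',T(onz(d,*f(119,275),.142)),T(onz(d,*f(126,480),.142)),'cam outer',T(onz(d,*f(409,310),.143)),T(onz(d,*f(413,480),.143)))
print('gap inner', T(onz(d,*f(205,275),.142)),T(onz(d,*f(318,275),.143)))
b=cv2.resize(load('s13')['pixels'][225:300,325:425],(400,300),interpolation=2);c=cv2.resize(load('c13')['pixels'][185:260,280:380],(400,300),interpolation=2)
cv2.imwrite('pics/z13.png',np.hstack([b,c]))
```

```text
plate outer [-36.6  10.7 -15. ] [-36.6 -16.  -15.2] cam outer [-37.6   7.1  16. ] [-37.6 -15.1  17.4]
gap inner [-36.6  10.7  -5.8] [-37.6  11.3   6.2]
```

View pics/z13.png

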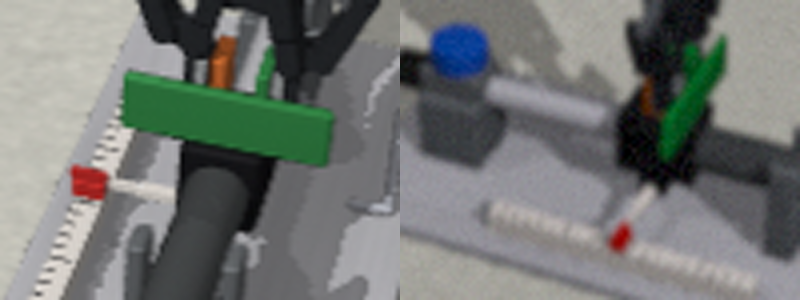

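```bash
python3 -m inch '[{"fingers":-1,"delta_pos":[0,0,0],"twist":[0,0,0]},{"fingers":-1,"delta_pos":[0,0,0],"twist":[0,0,0]},{"fingers":-1,"delta_pos":[0,0,0],"twist":[0,0,0]},{"fingers":-1,"delta_pos":[0,0,0],"twist":[0,0,0]}]'
python3 - <<'E'
from meas import *
d=grab('wrist','w14');s,T=tool(); print(s['time'],s['tool_pos'],s['contact_force'],np.array([-.2725,.9622,0])@s['tool_pos'],s['gripper_width'])
px=d['pixels'].astype(int)
for u in (385,): print(u,[(v,int(px[v,u].sum()//3)) for v in range(264,271)])
for u in (456,): print(u,[(v,int(px[v,u,2]-px[v,u,1])) for v in range(268,280)])
e=load('c13'); m=cv2.cvtColor(e['pixels'],cv2.COLOR_BGR2HSV)
print([dep(e,u,v).round(4).tolist() for u,v in ((294,196),(296,195))])
print(manip.job_done())
E
```

```text
time: 11.58
tool_pos: [0.4885, 0.0116, 0.1053]
tool_rot: [0.7, -0.097, 0.701, 0.097]
contact_force: [-1.9, -4.8, 6.3]
gripper_width: 0.376
11.625 [0.48850839 0.01157231 0.10533136] [-1.22687859 -3.42254909  5.89916711] -0.12198365702949555 0.3715343297624319
385 [(264, 195), (265, 176), (266, 167), (267, 190), (268, 229), (269, 144), (270, 78)]
456 [(268, 3), (269, 53), (270, 77), (271, 74), (272, 87), (273, 128), (274, 126), (275, 123), (276, 127), (277, 123), (278, 73), (279, -8)]
[[0.5469, -0.1437, 0.1111], [0.5416, -0.1408, 0.113]]
the job is handed in; nothing more can be done
None
```

I finished the job and handed it in at about 11.6 s, with the arm still gripping the leg at the mark and the cam closed.

- **Keeper cap:** I pressed it down to its stop. The fingertips stopped at 0.110 m, and an extra push to 18 N moved them no further. The wrist camera's depth put the cap top at 0.110 m; a last scene-camera reading gave 0.111–0.113 m.
- **Leg:** I pushed the pull bar with the open fingers until the pointer stood level with the red mark, with the cam still open. The pinch pulled the leg about 0.7 mm short, so I corrected it with the leg gripped. By the wrist view the pointer and mark were then within about 0.2 mm. The uncertainty is about 1 mm, because the bar hides the pointer's tip in that view and the exact height of the mark's ridge isn't certain. The side and scene views agree, but only coarsely.
- **Cam:** I closed it by pinching it against the thumb plate. The outer faces measured 31–33 mm apart, against 34 mm nominal for closed. The fingers read about 32 mm and would not close further under full grip. I take both as fully closed, since the visible edges are rounded and the other parts I measured also came out 2–3 mm small.
- **Final hold:** The pose and grip stayed steady over the last half second, with about 7 N at the wrist. The highest reading I saw in the job was about 26 N, just after the pinch. I did not touch the red mark or the things lying about.

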